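# Set and pin the indexing handwheel

### The arm

A 7-joint arm with a two-finger parallel gripper is mounted at the origin on the work surface. World frame = base frame: x ahead of the robot, y to its left, z up, the work surface at z = 0. Lengths are in m, angles in rad, forces in N, time in s.
With the tool pointing down it reaches from about 0.35 to 0.9 m from the base axis. Payload 8.1 kg.
Tool frame: the origin (TCP) lies on the centre line of the jaws, within the pads' length; the fingertips stand arm.tips_ahead ahead of it and the grasp point (between the pads) lies 8 mm behind it (arm.tips_ahead is the distance from the TCP to the fingertips, in m); z points along the fingers, y is the direction in which the jaws open and shut (so a half turn about z gives the same grasp; the last joint's range is limited). The gripper opens to 92 mm and grips with 3 to 60 N. Pads are 19 mm wide; open, the fingers measure 130 mm over their backs; the gripper's body (75 mm by 190 mm) begins 47 mm behind the grasp point.
Start: joints at [1.072, 0.434, 0.025, 1.573, -0.012, 1.134, -0.075], TCP at [0.241, -0.577, 0.238] pointing down, gripper open.
Joint ranges: [-2.62, 2.62], [-0.44, 2.09], [-1.27, 1.32], [0.08, 2.57], [-1.32, 4.46], [0.12, 2], [-2.74, 2.74]. Speed limits (rad/s): [2.22, 2.22, 3.01, 3.01, 3.14, 3.14, 3.14].

### API

Orientations are given as a rotation vector (axis times angle).
In Python, from cell import arm gives the robot as it stands. The module is installed in compiled form; this text tells all that it offers.
- The arm moves only by the tool jog_arm, never from a script. Its argument "moves" is a list of rows, each an object with "twist": the turn, a rotation vector about the tool's x, y, z in units of 10 degrees (1.0 is 10 degrees), a list of three; "xyz": the shift along the tool's x, y, z in units of 60 mm (1.0 is 60 mm), a list of three; "grip": the closure, from -1 (fully open) to 1 (shut). A call has 1 to 5 rows; each row is the pose to reach, as a shift and turn from the pose commanded when the call began, along the tool's axes at that moment; what a row does not reach only later rows make up. A row lasts 1/8 s, in which the tool goes at most 62.5 mm and 10.7 degrees, less where a joint would pass 70% of its speed; a pose out of reach is approached as far as the arm can. A call with a gripper value outside its range is refused whole. The fingers move at their own pace and stop on an object; "force" is the grip in N (left out, the last holds). Time passes only in rows, so rows that repeat a pose let the fingers close. It gives the time, the measured TCP pose, the force and the opening at its end, in the units of the state.
- arm.observe(): the state, without advancing time (a new reading comes with each control period).
- arm.get_image(name): name is "scene" or "top" or "wrist"; returns the picture (384x512x3 uint8, blue, green, red); there is no depth.
- arm.camera_params(name): a dict with "mtx" (3x3 intrinsics, pixels), "T" (4x4, takes a point from camera to world coordinates); the wrist camera has in their place "T_tool_cam" (4x4, takes a point from camera to tool coordinates, whose origin is the TCP and whose axes are the flange's). Camera axes: x right, y down, z forward; pixel columns grow to the right and rows downward; lengths in m; the calibration is good to about 2 mm. A picture is of the moment at which its call begins: read the wrist's pose just before it. camera_params takes no time and is no camera call.
- arm.sign_off(): hands the job in, once; it reports no verdict.
The state is a dict: "clock": time; "joints": joint angles; "dq": joint speeds; "joint_efforts": joint torques, N m; "position": TCP position; "ee_rot": TCP orientation; "force": force on the tool from outside, world axes, zero at the start; "ft_torque": the same for the moment, N m; "width": opening from 0.0 (shut) to 1.0 (fully open).
Only numpy, scipy, OpenCV 4.12 (cv2) and the standard library are available. Lean on these libraries where they do the work, as an engineer would, in place of code of your own. Each camera call takes 0.05 s, during which the arm holds its last target. There are 200 camera calls.

### The job

Turn the indexing handwheel by its grip bar until the yellow pointer on its far rim stands at the red mark, and let go. Then take the yellow-headed pin from the wooden block, put it into the hole in the wheel's aluminium spoke and, bearing down only gently (never more than 40 N on the pin), work the wheel a few degrees either way with it until the pin finds the hole in the plate beneath and goes fully home, head down on the spoke; leave it there. Leave the other pins and the things lying about the bench where they are.

Things in the scene. Friction and masses are not known exactly. Their poses are not given: they have to be found in the camera images.
- index_base: Blue square cast base of the indexing head, fixed, 210 x 210 mm, 30 mm tall. Origin on the wheel's vertical axis at table height; its +x points from the axis to the red mark, roughly away from the robot; z up. On it lie the index plate and, 2 mm above that, the handwheel.
- plate (a point): Point on the axis, on top of the steel index plate under the wheel: 130 mm square, 20 mm thick, top 50 mm above the table. It has one 13 mm hole, 20 mm deep, 50 mm from the axis, hidden under the wheel. The plate was set by hand and stays put: with the pointer at the mark, its hole is up to 0.09 rad (4.5 mm) off the wheel's hole, either way along the circle.
- wheel: Black closed handwheel, 156 mm across, origin on its axis at its underside, x to the pointer, y to the hole. Turns about the vertical axis with a drag of about 0.12 N m, stays where it is left and starts 0.45 to 1.3 rad counter-clockwise (from above) of the mark. Spokes and rim are 12 mm thick, tops 64 mm above the table.
- mark (a point): The red mark on the base's black scale arc, on the far side, 100 mm from the axis, 58 mm above the table. The other scale lines are white, 10 degrees apart.
- pointer (a point): Tip of the yellow pointer on the handwheel's rim, 100 mm from the axis, 64 mm above the table; it passes just above the scale arc.
- bar (a point): Middle of the top face of the grey grip bar across the wheel's hub, on the wheel's axis, 94 mm above the table. The bar is 64 mm long, 16 mm wide, stands 30 mm up from the wheel and runs along the line from the axis to the pointer. The point's x axis points to the pointer.
- bore (a point): Centre of the mouth of the round through hole in the wheel's wide aluminium spoke, 50 mm from the axis, a quarter turn counter-clockwise (from above) from the pointer, 64 mm above the table. Hole 13.5 mm across, 12 mm deep, its top 4 mm a cone that widens to 19.5 mm at the mouth.
- pin_block: Wooden block, fixed, 60 x 180 x 45 mm, origin under its centre; three pins stand in a row of 14 mm holes in its top, at y = -55, 0 and 55 mm; their shanks go 30 mm down into it.
- index_pin: Yellow-headed index pin, about 90 g, z up along the pin. Origin at the tip of its steel shank, which is 12 mm across (10.4 mm at the very tip, 2 mm taper) and 30 mm long; the round head above is 24 mm across and 34 mm tall, and rests with its underside on the block, or on the spoke when home (tip then 30 mm below the spoke's top; while the tip stands on the plate it is only 14 mm below).
- green_pin: Green-headed pin of the same shape, in the same block; not to be moved. Origin at its tip.
- black_pin: Black-headed pin of the same shape, in the same block; not to be moved. Origin at its tip.
- offcut_a: Blue wood offcut, 90 x 35 x 45 mm, bystander. Origin under its centre.
- offcut_b: Pale wood offcut, 60 x 50 x 30 mm, bystander. Origin under its centre.
- screwdriver: Screwdriver lying on the bench, bystander.
- hammer: Hammer lying on the bench, bystander.
- wax_tin: Flat round steel tin, 70 mm across, 35 mm tall, bystander. Origin under its centre.
Mind the look-alikes: they are no part of the job. Several things have the shape of the index_pin; the one meant has the colours described above.

How it is judged:
On the way:
1. the pointer stands at the red mark (within 6 mm), the wheel let go and at rest (horizontal distance between pointer and mark below 0.006 m and contact force between the fingers and index_base below 0.5 N and angular speed of wheel below 0.05 rad/s), for 0.2 s.
At the end, for the whole second after the job is handed in: The yellow-headed pin stands upright (within 0.1 rad) through the wheel's hole into the plate's, fully home: tip at least 27.5 mm below the spoke's top, within 4 mm of the hole's centre line, at rest and released; the pointer within 14 mm of the red mark (z of index_pin in the frame of bore below -0.0275 m and horizontal distance between index_pin and bore below 0.004 m and angle between index_pin's own z axis and vertical below 0.1 rad and linear speed of index_pin below 0.02 m/s and horizontal distance between pointer and mark below 0.014 m); the robot touches nothing.
It fails at once if the pin presses on the wheel, plate or base with more than 40 N (contact force between index_pin and index_base above 40 N).
It fails at once if another pin or a bystander is moved (pins over 20 mm, others over 30 mm) (distance of any of green_pin, black_pin from where it was at the start of the episode above 0.02 m or distance of any of offcut_a, offcut_b, screwdriver, hammer, wax_tin from where it was at the start of the episode above 0.03 m).
It also fails if it takes over 72 s, if anything falls off the work surface, if the arm or the gripper's body presses on something with over 40 N, if the wrist force passes 120 N, or if a joint passes its speed limit or range.

## Working session

There is one attempt and no reset: what is moved stays moved. The work goes in short steps, Python scripts to look and compute and a tool call to move; the robot and the scene stay as the last step left them, time stands still between calls to the robot, and variables do not carry over. Pictures are saved under pics/ and viewed, about 8 in all and at most 12, crops included, and the job is handed in when it is done.

Besides the shell and the picture viewer there is one more tool, called after "Emit:" as name([rows], argument=value, ...), one row to a line, values as JSON. jog_arm: Moves the arm, as the interface text tells. Its arguments: {"type":"object","properties":{"moves":{"type":"array","items":{"type":"object","properties":{"twist":{"type":"array","items":{"type":"number"}},"xyz":{"type":"array","items":{"type":"number"}},"grip":{"type":"number"}}}},"force":{"type":"number"}},"required":["moves"]}

```bash
mkdir -p pics
cat > h.py <<'E'
import numpy as np, cv2
from cell import arm
from scipy.spatial.transform import Rotation as R
def cam(n):
    p=arm.camera_params(n); K=np.array(p["mtx"])
    if n=="wrist":
        s=arm.observe(); T=np.eye(4); T[:3,:3]=R.from_rotvec(s["ee_rot"]).as_matrix(); T[:3,3]=s["position"]
        return K,T@np.array(p["T_tool_cam"])
    return K,np.array(p["T"])
def ray(K,T,uv,z):
    d=T[:3,:3]@np.linalg.solve(K,[uv[0],uv[1],1.]); o=T[:3,3]; return o+d*(z-o[2])/d[2]
def proj(K,T,P):
    q=np.linalg.inv(T)@np.append(P,1); q=K@q[:3]; return q[:2]/q[2]
def blobs(im,lo,hi,amin=15):
    m=cv2.inRange(cv2.cvtColor(im,cv2.COLOR_BGR2HSV),lo,hi)
    n,l,s,c=cv2.connectedComponentsWithStats(m)
    return [(c[i].round(1),s[i]) for i in range(1,n) if s[i][4]>=amin]
E
python3 - <<'E'
from h import *
print(arm.observe(), arm.tips_ahead)
for n in("top","scene"):
    im=arm.get_image(n); K,T=cam(n); cv2.imwrite(f"pics/{n}0.png",im)
    print(n,K.round(1).tolist(),T.round(3).tolist())
    print("yellow",blobs(im,(20,120,100),(35,255,255)))
    print("red",blobs(im,(0,150,90),(8,255,255)))
print(arm.camera_params("wrist"))
E
```

```text
{'clock': 0.0, 'joints': array([ 1.07240092,  0.43527661,  0.02496268,  1.57409118, -0.01159618,
        1.13399379, -0.07511445]), 'dq': array([ 0.00026859, -0.00099164,  0.00072968,  0.00157292,  0.00130973,
       -0.00100478, -0.00022234]), 'joint_efforts': array([ 1.16817619e-04, -6.67852592e+01,  9.84746777e-01, -3.14450812e+01,
       -6.08283165e-02,  4.31770273e-02,  2.50779694e-04]), 'position': array([ 0.24072674, -0.57624618,  0.23691381]), 'ee_rot': array([-3.07877137e+00, -6.17244991e-01,  7.25900892e-04]), 'force': array([0.03261704, 0.29852382, 0.4126268 ]), 'ft_torque': array([-0.02977913, -0.0041385 , -0.04369009]), 'width': 1.0015512621710432} 0.011
top [[401.9, 0.0, 260.4], [0.0, 401.9, 186.7], [0.0, 0.0, 1.0]] [[0.025, -0.997, 0.066, 0.449], [-1.0, -0.024, 0.01, -0.007], [-0.008, -0.066, -0.998, 1.513], [0.0, 0.0, 0.0, 1.0]]
yellow [(array([197.9, 168.1]), array([194, 166,   7,   5,  16], dtype=int32)), (array([297.9, 173.4]), array([295, 170,   7,   8,  43], dtype=int32))]
red [(array([115. , 107.4]), array([  83,   84,   65,   48, 2779], dtype=int32)), (array([
[... 889 characters left out ...]
 95,   99, 5430], dtype=int32)), (array([416.1, 251.3]), array([411, 236,  12,  32, 244], dtype=int32)), (array([461.2, 347.8]), array([ 412,  301,  100,   83, 6834], dtype=int32))]
{'mtx': array([[321.28447721,   0.        , 254.20188939],
       [  0.        , 321.28447721, 192.99599639],
       [  0.        ,   0.        ,   1.        ]]), 'T_tool_cam': array([[ 6.81635202e-04, -9.63081435e-01, -2.69209371e-01,
         7.28481077e-02],
       [ 9.99999150e-01,  9.55768518e-04, -8.87221317e-04,
        -4.54411199e-04],
       [ 1.11176822e-03, -2.69208538e-01,  9.63081267e-01,
        -1.46888911e-01],
       [ 0.00000000e+00,  0.00000000e+00,  0.00000000e+00,
         1.00000000e+00]])}
```

Run:
```python
import cv2,numpy as np
a=cv2.imread("pics/top0.png")[90:300,100:400]; b=cv2.imread("pics/scene0.png")
cv2.imwrite("pics/topc.png",cv2.resize(a,None,fx=2.6,fy=2.6,interpolation=2))
```

```text
(no output)
```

View pics/topc.png

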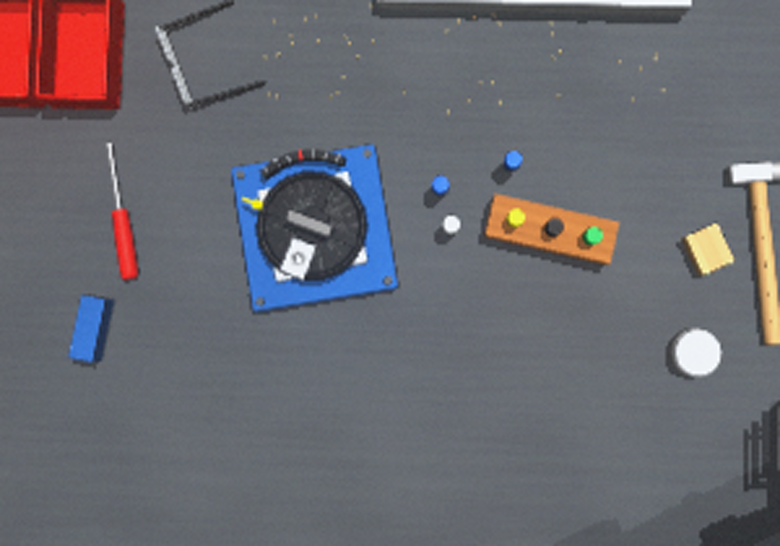

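View pics/scene0.png

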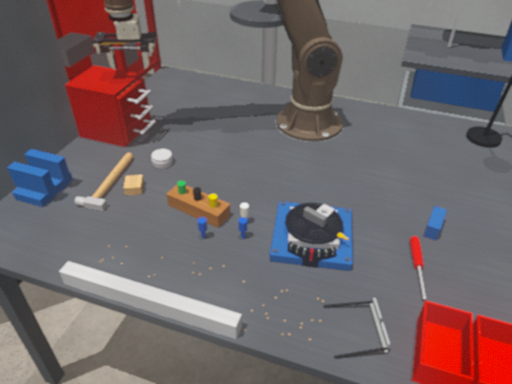

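The top crop shows the indexing head at full-image (220,178). Its red mark is at (216,149) and its yellow pointer at (198,168). The block's yellow pin is at (298,173), black at about (313,177) and green at about (328,181).

Things that could be taken for the pin are the black and green heads, two blue pegs at (269,162) and (297,151), and a white peg at (274,176). The only yellow things are the pin head and the pointer, so the pin is (298,173).

Run:
```python
from h import *
im=cv2.imread("pics/top0.png"); K,T=cam("top"); hsv=cv2.cvtColor(im,cv2.COLOR_BGR2HSV)
m=cv2.inRange(hsv,(100,150,80),(125,255,255)); m[:, :185]=0; m[:,256:]=0
pts=cv2.findNonZero(m); r=cv2.minAreaRect(cv2.convexHull(pts)); print(r)
bx=cv2.boxPoints(r); W=np.array([ray(K,T,p,.03) for p in bx]); print(W.round(4),W.mean(0).round(4))
print([np.linalg.norm(W[i]-W[i-1]).round(4) for i in range(4)])
c=W.mean(0)
rm=cv2.inRange(hsv,(0,120,80),(10,255,255))|cv2.inRange(hsv,(170,120,80),(180,255,255))
rm[:140]=0;rm[160:]=0;rm[:,:200]=0;rm[:,240:]=0; p=cv2.findNonZero(rm).reshape(-1,2); print(p.mean(0))
M=ray(K,T,p.mean(0),.058); P=ray(K,T,(197.9,168.1),.064)
Y=ray(K,T,(297.9,173.4),.079)
print("mark",M,"ptr",P,"pin",Y)
for n,q in(("mark",M),("ptr",P)): d=q-c; print(n,np.hypot(*d[:2]),np.arctan2(d[1],d[0]))
g=cv2.inRange(hsv,(0,0,100),(180,60,255)); 
# scene view
im=cv2.imread("pics/scene0.png"); K2,T2=cam("scene")
def tri(u1,u2):
    o1,o2=T[:3,3],T2[:3,3]; d1=T[:3,:3]@np.linalg.solve(K,[*u1,1]); d2=T2[:3,:3]@np.linalg.solve(K2,[*u2,1])
    s=np.linalg.lstsq(np.c_[d1,-d2],o2-o1,rcond=None)[0]; return o1+d1*s[0],o2+d2*s[1]
print("pin tri",tri((297.9,173.4),(212.6,200.3)))
for n,u in(("blue1",(269,162)),("blue2",(297,151)),("white",(274,176))): print(n,ray(K,T,u,.04))
for n,u in(("blue","202 222"),("b","243 222"),("w","244 206")): print(n,ray(K2,T2,list(map(float,u.split())),.04))
print("black,green",ray(K,T,(313,177.5),.079),ray(K,T,(328.4,180.8),.079))
```

```text
((220.39187622070312, 177.35134887695312), (56.060054779052734, 56.22445297241211), 80.53767395019531)
[[0.6615 0.28   0.03  ]
 [0.701  0.0743 0.03  ]
 [0.4959 0.0346 0.03  ]
 [0.4568 0.2383 0.03  ]] [0.5788 0.1568 0.03  ]
[np.float64(0.2089), np.float64(0.2094), np.float64(0.2089), np.float64(0.2074)]
[215.2 149.6]
mark [0.67718635 0.17584475 0.058     ] ptr [0.6070704  0.23574044 0.064     ] pin [ 0.59496559 -0.12602183  0.079     ]
mark 0.1002046601199259 0.1910849545077557
ptr 0.08383537817306062 1.2269112603612415
pin tri (array([ 0.59655226, -0.1273126 ,  0.06343055]), array([ 0.59770674, -0.13037913,  0.06380243]))
blue1 [ 0.63860154 -0.02197126  0.04      ]
blue2 [ 0.68194184 -0.12437734  0.04      ]
white [ 0.58721335 -0.04158067  0.04      ]
blue [ 0.66480663 -0.1333709   0.04      ]
b [ 0.62675691 -0.02934696  0.04      ]
w [ 0.56503171 -0.0497816   0.04      ]
black,green [ 0.58153289 -0.18027842  0.079     ] [ 0.57102172 -0.23545926  0.079     ]
```

```bash
cat >> h.py <<'E'
def go(x,y,z,yaw):
    s=arm.observe(); r=R.from_rotvec(s["ee_rot"]); D=R.from_matrix(np.array([[np.cos(yaw),np.sin(yaw),0],[np.sin(yaw),-np.cos(yaw),0],[0,0,-1]]))
    d=r.inv().apply(np.array([x,y,z])-s["position"])/.06; t=np.degrees((r.inv()*D).as_rotvec())/10
    xa=r.as_matrix()[:,0]
    print("t",round(s["clock"],2),"pos",s["position"].round(4),"yaw",np.arctan2(xa[1],xa[0]).round(3),"q",s["joints"].round(2),"F",s["force"].round(1),"w",round(s["width"],3))
    print(" xyz",d.round(3).tolist(),"twist",t.round(3).tolist(),"rows",max(np.linalg.norm(d)*60/62.5,np.linalg.norm(t)*10/10.7).round(1))
E
python3 - <<'E'
from h import *
go(.579,.157,.25,1.227)
E
```

```text
t 0.1 pos [ 0.2407 -0.5763  0.2371] yaw 0.396 q [ 1.07  0.44  0.02  1.57 -0.01  1.13 -0.08] F [-0.1 -0.3  1.2] w 1.001
 xyz [9.913, -9.104, -0.205] twist [-0.008, -0.003, -4.763] rows 12.9
```

Emit:
jog_arm([
  {"xyz":[9.91,-9.1,-0.2],"twist":[0,0,-4.76],"grip":0},
  {"xyz":[9.91,-9.1,-0.2],"twist":[0,0,-4.76],"grip":0},
  {"xyz":[9.91,-9.1,-0.2],"twist":[0,0,-4.76],"grip":0},
  {"xyz":[9.91,-9.1,-0.2],"twist":[0,0,-4.76],"grip":0},
  {"xyz":[9.91,-9.1,-0.2],"twist":[0,0,-4.76],"grip":0},
])

```text
clock: 0.72
position: [0.3722, -0.291, 0.2424]
ee_rot: [2.565, 1.813, -0.0]
force: [0.1, -0.0, 0.3]
width: 0.519
```

```bash
python3 -c "
from h import *
go(.579,.157,.25,1.227)"
```

```text
t 0.72 pos [ 0.3722 -0.291   0.2424] yaw 1.231 q [ 0.79  0.2  -0.28  1.91  0.07  1.04  0.14] F [ 0.1 -0.   0.3] w 0.519
 xyz [8.189, 0.758, -0.128] twist [0.0, 0.001, 0.021] rows 7.9
```

Emit:
jog_arm([
  {"xyz":[8.19,0.76,-0.13],"grip":0},
  {"xyz":[8.19,0.76,-0.13],"grip":0},
  {"xyz":[8.19,0.76,-0.13],"grip":0},
  {"xyz":[8.19,0.76,-0.13],"grip":0},
  {"xyz":[8.19,0.76,-0.13],"grip":0},
])

```text
invalid input at $.moves[0]: expected keys twist, xyz, grip
```

```bash
python3 -c "
from h import *
go(.579,.157,.25,1.227)"
```

```text
t 0.72 pos [ 0.3722 -0.291   0.2424] yaw 1.231 q [ 0.79  0.2  -0.28  1.91  0.07  1.04  0.14] F [ 0.1 -0.   0.3] w 0.519
 xyz [8.189, 0.758, -0.128] twist [0.0, 0.001, 0.021] rows 7.9
```

Emit:
jog_arm([
  {"xyz":[8.19,0.76,-0.13],"twist":[0,0,0],"grip":0},
  {"xyz":[8.19,0.76,-0.13],"twist":[0,0,0],"grip":0},
  {"xyz":[8.19,0.76,-0.13],"twist":[0,0,0],"grip":0},
  {"xyz":[8.19,0.76,-0.13],"twist":[0,0,0],"grip":0},
  {"xyz":[8.19,0.76,-0.13],"twist":[0,0,0],"grip":0},
])

```text
clock: 1.35
position: [0.5045, -0.0082, 0.2473]
ee_rot: [2.569, 1.807, -0.0]
force: [1.0, -1.2, 0.3]
width: 0.499
```

```bash
python3 -c "
from h import *
go(.579,.157,.25,1.227)"
```

```text
t 1.35 pos [ 0.5045 -0.0082  0.2473] yaw 1.226 q [ 0.29  0.27 -0.47  1.82  0.14  1.08 -0.58] F [ 1.  -1.2  0.3] w 0.499
 xyz [3.011, 0.239, -0.046] twist [0.0, 0.002, -0.006] rows 2.9
```

Emit:
jog_arm([
  {"xyz":[3.01,0.24,-0.05],"twist":[0,0,0],"grip":0},
  {"xyz":[3.01,0.24,-0.05],"twist":[0,0,0],"grip":0},
  {"xyz":[3.01,0.24,-0.05],"twist":[0,0,0],"grip":0},
  {"xyz":[3.01,0.24,-0.05],"twist":[0,0,0],"grip":0},
])

```text
clock: 1.85
position: [0.5785, 0.1609, 0.2497]
ee_rot: [-2.561, -1.815, -0.002]
force: [-1.0, -1.2, -0.1]
width: 0.499
```

Run:
```python
from h import *
go(.579,.157,.081,1.227)
K,T=cam("wrist"); im=arm.get_image("wrist"); cv2.imwrite("pics/w1.png",im)
print(blobs(im,(20,120,100),(35,255,255)),blobs(im,(0,130,90),(8,255,255)))
for P in((.579,.157,.094),(.677,.176,.058),(.607,.236,.064)): print(proj(K,T,P))
```

```text
t 1.85 pos [0.5785 0.1609 0.2497] yaw 1.233 q [-0.01  0.44 -0.5   1.59  0.22  1.17 -0.89] F [-1.  -1.2 -0.1] w 0.499
 xyz [-0.066, 0.034, 2.811] twist [-0.011, -0.015, 0.036] rows 2.7
[(array([258.9,  96.1]), array([253,  77,  13,  31, 195], dtype=int32)), (array([353.3, 275.9]), array([352, 271,   3,  12,  21], dtype=int32))] [(array([341.8, 129.9]), array([336, 125,  13,  11,  52], dtype=int32))]
[256.5109227  185.75509937]
[339.63465761 130.27450734]
[256.8842389   96.42306911]
```

View pics/w1.png

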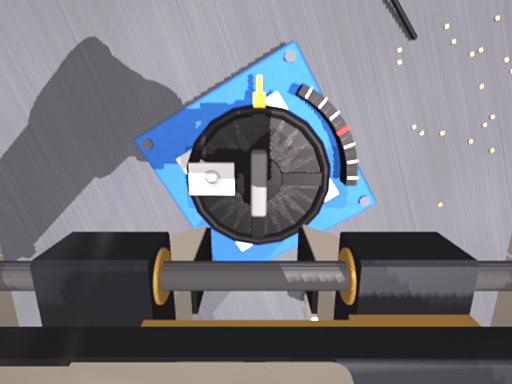

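Emit:
jog_arm([
  {"xyz":[-0.06,0.05,1.4],"twist":[0,0,0.04],"grip":0},
  {"xyz":[-0.06,0.05,2.4],"twist":[0,0,0.04],"grip":0},
  {"xyz":[-0.06,0.05,2.8],"twist":[0,0,0.04],"grip":0},
  {"xyz":[-0.06,0.05,2.8],"twist":[0,0,0.04],"grip":0.3},
  {"xyz":[-0.06,0.05,2.8],"twist":[0,0,0.04],"grip":1},
], force=20)

```text
clock: 2.52
position: [0.5807, 0.1504, 0.0838]
ee_rot: [2.576, 1.798, 0.001]
force: [-0.5, -0.2, 0.2]
width: 0.334
```

Emit:
jog_arm([
  {"xyz":[0,0,0],"twist":[0,0,0],"grip":1},
  {"xyz":[0,0,0],"twist":[0,0,0],"grip":1},
  {"xyz":[0,0,0],"twist":[0,0,0],"grip":1},
  {"xyz":[0,0,0],"twist":[0,0,0],"grip":1},
])

```text
clock: 3.02
position: [0.5792, 0.1516, 0.084]
ee_rot: [-2.574, -1.8, 0.0]
force: [-6.8, -0.0, 6.5]
width: 0.172
```

Run:
```python
from h import *
go(.579,.157,.081,.191); s=arm.observe(); print(s["ft_torque"].round(2))
```

```text
t 3.02 pos [0.5792 0.1516 0.084 ] yaw 1.22 q [-0.04  0.6  -0.45  1.77  0.33  0.84 -0.99] F [-6.8 -0.   6.5] w 0.172
 xyz [0.083, -0.034, 0.05] twist [-0.003, 0.001, 5.898] rows 5.5
[0.11 1.44 0.07]
```

Emit:
jog_arm([
  {"xyz":[0.08,0,0],"twist":[0,0,0.4],"grip":1},
  {"xyz":[0.08,0,0],"twist":[0,0,1.2],"grip":1},
  {"xyz":[0.08,0,0],"twist":[0,0,2.0],"grip":1},
  {"xyz":[0.08,0,0],"twist":[0,0,2.8],"grip":1},
  {"xyz":[0.08,0,0],"twist":[0,0,3.6],"grip":1},
])

```text
clock: 3.65
position: [0.5774, 0.1538, 0.0837]
ee_rot: [3.006, 0.908, -0.012]
force: [-20.0, -6.6, 19.6]
width: 0.176
```

Run:
```python
from h import *
go(.579,.157,.081,.191); s=arm.observe(); print(s["ft_torque"].round(2))
```

```text
t 3.65 pos [0.5774 0.1538 0.0837] yaw 0.587 q [-0.16  0.58 -0.28  1.78  0.21  0.82 -1.52] F [-20.   -6.6  19.6] w 0.176
 xyz [0.051, -0.029, 0.045] twist [0.003, 0.045, 2.268] rows 2.1
[-1.25  4.28  0.2 ]
```

Emit:
jog_arm([
  {"xyz":[-0.04,-0.02,-0.05],"twist":[0,0,0.8],"grip":1},
  {"xyz":[-0.04,-0.02,-0.05],"twist":[0,0,1.5],"grip":1},
  {"xyz":[-0.04,-0.02,-0.05],"twist":[0,0,2.2],"grip":1},
  {"xyz":[-0.04,-0.02,-0.05],"twist":[0,0,2.25],"grip":1},
  {"xyz":[-0.04,-0.02,-0.05],"twist":[0,0,2.25],"grip":1},
])

```text
clock: 4.28
position: [0.5765, 0.1553, 0.0845]
ee_rot: [3.125, 0.316, -0.007]
force: [-6.0, 2.2, -10.4]
width: 0.173
```

Run:
```python
from h import *
go(.579,.157,.081,.191); s=arm.observe(); print(s["ft_torque"].round(2))
K,T=cam("wrist"); im=arm.get_image("wrist"); cv2.imwrite("pics/w2.png",im)
y=blobs(im,(20,120,100),(35,255,255)); r=blobs(im,(0,130,90),(8,255,255)); print(y,r)
for c,_ in y: print(ray(K,T,c,.064))
for c,_ in r: print(ray(K,T,c,.058))
```

```text
t 4.28 pos [0.5765 0.1553 0.0845] yaw 0.202 q [-0.23  0.56 -0.18  1.79  0.13  0.8  -1.84] F [ -6.    2.2 -10.4] w 0.173
 xyz [0.047, -0.02, 0.059] twist [-0.002, 0.027, 0.06] rows 0.1
[ 0.43  1.24 -0.12]
[(array([252.6,  35.2]), array([248,  23,  13,  32, 104], dtype=int32)), (array([253.8,  89.6]), array([241,  85,  27,   7,  68], dtype=int32)), (array([216.7, 271.3]), array([214, 252,   5,  47,  67], dtype=int32)), (array([292.7, 283.9]), array([292, 273,   3,  24,  35], dtype=int32))] []
[0.67776621 0.1774936  0.064     ]
[0.6538015 0.1720076 0.064    ]
[0.55094247 0.17296186 0.064     ]
[0.55178577 0.12777982 0.064     ]
```

View pics/w2.png

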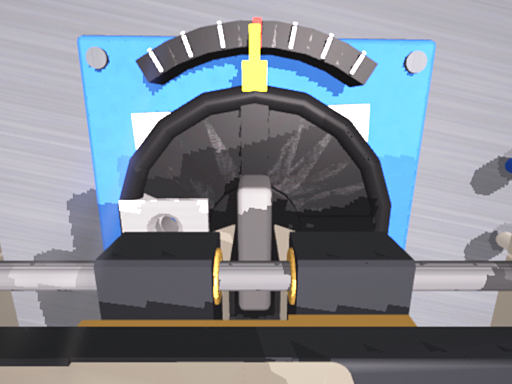

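Emit:
jog_arm([
  {"xyz":[0,0,0],"twist":[0,0,0],"grip":0.2},
  {"xyz":[0,0,0],"twist":[0,0,0],"grip":0.2},
  {"xyz":[0,0,-0.7],"twist":[0,0,0],"grip":0.2},
  {"xyz":[0,0,-1.7],"twist":[0,0,0],"grip":0.2},
  {"xyz":[0,0,-2.5],"twist":[0,0,0],"grip":0.2},
])

```text
clock: 4.95
position: [0.5801, 0.1551, 0.2387]
ee_rot: [-3.125, -0.312, -0.005]
force: [1.8, 0.0, -0.2]
width: 0.397
```

Emit:
jog_arm([
  {"xyz":[0,0,0],"twist":[0,0,0],"grip":0.2},
  {"xyz":[0,0,0],"twist":[0,0,0],"grip":0.2},
])

```text
clock: 5.2
position: [0.5793, 0.1548, 0.2355]
ee_rot: [3.126, 0.311, 0.002]
force: [0.1, -0.1, -0.9]
width: 0.402
```

Run:
```python
from h import *
go(.596,-.127,.2,-1.4)
K,T=cam("wrist"); im=arm.get_image("wrist"); cv2.imwrite("pics/w3.png",im)
y=blobs(im,(20,120,100),(35,255,255)); r=blobs(im,(0,100,80),(8,255,255),5); print(y,r)
for c,_ in y: print(ray(K,T,c,.064))
for c,_ in r: print(ray(K,T,c,.058))
g=cv2.cvtColor(im,cv2.COLOR_BGR2GRAY)
u=proj(K,T,(.5675,.205,.064)); print("bore pred",u); x,v=u.astype(int)
cv2.imwrite("pics/w3b.png",cv2.resize(im[v-60:v+60,x-60:x+160],None,fx=3.5,fy=3.5,interpolation=2))
```

```text
t 5.2 pos [0.5793 0.1548 0.2355] yaw 0.199 q [-0.21  0.41 -0.19  1.63  0.09  1.11 -1.8 ] F [ 0.1 -0.1 -0.9] w 0.402
 xyz [-0.654, 4.659, 0.592] twist [-0.003, -0.005, 9.159] rows 8.6
[(array([252.7,  86.5]), array([246,  66,  15,  36, 318], dtype=int32)), (array([502.2, 180.7]), array([493, 173,  19,  16, 129], dtype=int32)), (array([498.4, 192.2]), array([485, 183,  27,  18, 198], dtype=int32)), (array([483.9, 204. ]), array([476, 195,  15,  18, 128], dtype=int32)), (array([506. , 209.3]), array([499, 199,  13,  22, 209], dtype=int32)), (array([489.6, 224.2]), array([469, 210,  42,  28, 364], dtype=int32)), (array([175.1, 263.2]), array([173, 254,   5,  21,  52], dtype=int32)), (array([334.5, 291.5]), array([333, 283,   5,  16,  33], dtype=int32)), (array([174.7, 294.7]), array([172, 284,   6,  19,  49], dtype=int32))] [(array([254.4,  64.2]), array([252,  63,   5,   4,  14], dtype=int32)), (array([ 14.7, 146.3]), array([   0,  100,   34,   90, 2189], dtype=int32))]
[0.66511905 0.17434424 0.064     ]
[ 0.62605155 -0.09243795  0.064     ]
[ 0.61387689 -0.09347957  0.064     ]
[ 0.59894972 -0.08378618  0.064     ]
[ 0.59805546 -0.10860892  0.064     ]
[ 0.57905666 -0.09832744  0.064     ]
[0.46786551 0.22150342 0.064     ]
[0.46846676 0.04104113 0.064     ]
[0.42873525 0.21671326 0.064     ]
[0.68530751 0.17679105 0.058     ]
[0.56175384 0.39832186 0.058     ]
bore pred [204.26009905 179.23795991]
```

View pics/w3b.png

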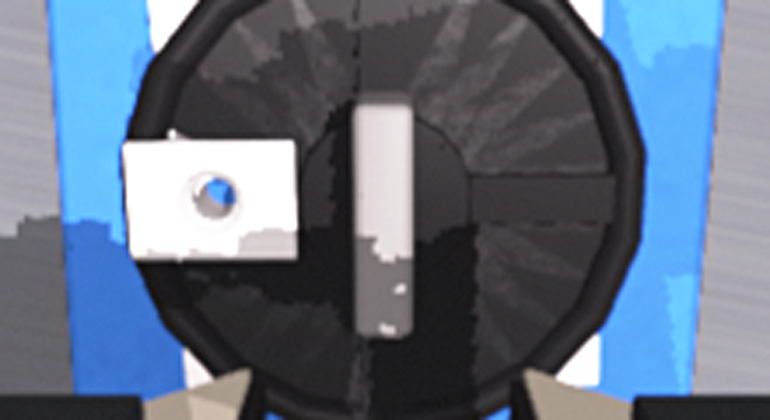

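Run:
```python
from h import *
go(.4965,.1905,.11,.2)
K,T=cam("wrist"); print("bore",ray(K,T,(205.4,174.7),.064))
```

```text
t 5.25 pos [0.5788 0.1547 0.2346] yaw 0.199 q [-0.21  0.41 -0.19  1.63  0.09  1.11 -1.8 ] F [ 0.1 -1.1 -0.4] w 0.402
 xyz [-1.225, -0.857, 2.077] twist [0.002, 0.005, -0.008] rows 2.5
bore [0.57182683 0.20430249 0.064     ]
```

Emit:
jog_arm([
  {"xyz":[-0.8,-0.6,0],"twist":[0,0,0],"grip":0.2},
  {"xyz":[-1.23,-0.86,0.7],"twist":[0,0,0],"grip":0.2},
  {"xyz":[-1.23,-0.86,1.6],"twist":[0,0,0],"grip":0.2},
  {"xyz":[-1.23,-0.86,2.07],"twist":[0,0,0],"grip":0.2},
  {"xyz":[-1.23,-0.86,2.07],"twist":[0,0,0],"grip":0.2},
])

```text
clock: 5.88
position: [0.4944, 0.19, 0.1083]
ee_rot: [3.124, 0.312, -0.01]
force: [0.4, -0.3, 0.9]
width: 0.402
```

Emit:
jog_arm([
  {"xyz":[0,0,0],"twist":[0,0,0],"grip":0.2},
  {"xyz":[0,0,0],"twist":[0,0,0],"grip":0.2},
  {"xyz":[0,0,0],"twist":[0,0,0],"grip":0.2},
])

```text
clock: 6.25
position: [0.4972, 0.1913, 0.1121]
ee_rot: [-3.126, -0.311, -0.003]
force: [-0.5, -0.2, 0.6]
width: 0.399
```

Run:
```python
from h import *
go(.596,-.127,.2,-1.4)
K,T=cam("wrist"); im=arm.get_image("wrist"); cv2.imwrite("pics/w4.png",im)
u=proj(K,T,(.570,.2045,.064)); print("bore pred",u); x,v=u.astype(int)
x0,y0=x-30,v-25; print(x0,y0)
cv2.imwrite("pics/w4b.png",cv2.resize(im[y0:y0+50,x0:x0+65],None,fx=10,fy=10,interpolation=2))
```

```text
t 6.25 pos [0.4972 0.1913 0.1121] yaw 0.198 q [-0.31  0.44 -0.21  1.93  0.13  0.78 -1.97] F [-0.5 -0.2  0.6] w 0.399
 xyz [0.571, 5.525, -1.466] twist [-0.009, -0.006, 9.158] rows 8.6
bore pred [257.87817866 101.11775989]
227 76
```

View pics/w4b.png

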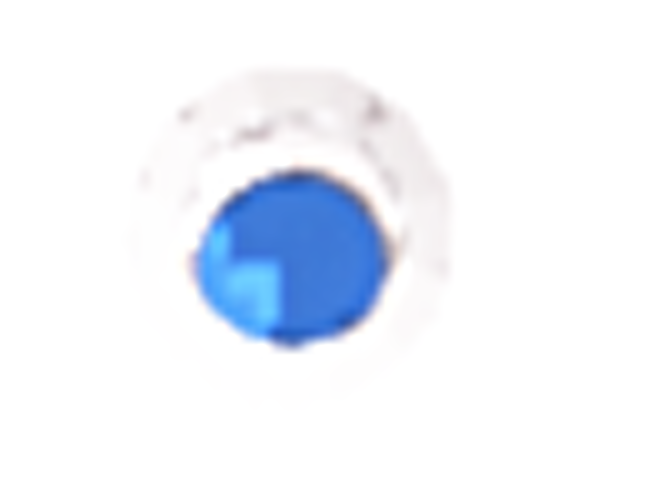

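Run:
```python
from h import *
go(.596,-.127,.21,1.76)
K,T=cam("wrist"); print("bore",ray(K,T,(256,99.2),.064))
```

```text
t 6.3 pos [0.4971 0.1912 0.1119] yaw 0.198 q [-0.31  0.44 -0.21  1.93  0.13  0.78 -1.97] F [-0.5 -0.4  0.1] w 0.4
 xyz [0.573, 5.524, -1.636] twist [0.005, -0.007, -8.948] rows 8.4
bore [0.57068763 0.20570455 0.064     ]
```

Emit:
jog_arm([
  {"xyz":[0,0,-1.0],"twist":[0,0,0],"grip":0.1},
  {"xyz":[0,0.3,-1.64],"twist":[0,0,-1],"grip":0.1},
  {"xyz":[0.57,5.52,-1.64],"twist":[0,0,-8.95],"grip":0.1},
  {"xyz":[0.57,5.52,-1.64],"twist":[0,0,-8.95],"grip":0.1},
  {"xyz":[0.57,5.52,-1.64],"twist":[0,0,-8.95],"grip":0.1},
])

```text
clock: 6.92
position: [0.5538, 0.0062, 0.2103]
ee_rot: [2.827, 1.368, 0.002]
force: [2.0, -0.6, -0.3]
width: 0.451
```

Run:
```python
from h import *
go(.596,-.127,.21,1.76)
```

```text
t 6.92 pos [0.5538 0.0062 0.2103] yaw 0.901 q [ 0.12  0.37 -0.3   1.77  0.13  1.03 -0.9 ] F [ 2.  -0.6 -0.3] w 0.451
 xyz [-1.305, 1.929, 0.006] twist [0.008, -0.002, -4.919] rows 4.6
```

Emit:
jog_arm([
  {"xyz":[-1.3,1.93,0],"twist":[0,0,-4.9],"grip":0.1},
  {"xyz":[-1.3,1.93,0],"twist":[0,0,-4.9],"grip":0.1},
  {"xyz":[-1.3,1.93,0],"twist":[0,0,-4.9],"grip":0.1},
  {"xyz":[-1.3,1.93,0],"twist":[0,0,-4.9],"grip":0.1},
  {"xyz":[-1.3,1.93,0],"twist":[0,0,-4.9],"grip":0.1},
])

```text
clock: 7.55
position: [0.5949, -0.1261, 0.2098]
ee_rot: [2.009, 2.415, 0.0]
force: [0.0, 0.9, 0.2]
width: 0.45
```

Emit:
jog_arm([
  {"xyz":[0,0,0],"twist":[0,0,0],"grip":0.1},
  {"xyz":[0,0,0],"twist":[0,0,0],"grip":0.1},
  {"xyz":[0,0,0],"twist":[0,0,0],"grip":0.1},
])

```text
clock: 7.92
position: [0.5949, -0.1254, 0.2097]
ee_rot: [2.015, 2.41, -0.0]
force: [0.6, -0.2, -0.2]
width: 0.452
```

Run:
```python
from h import *
K,T=cam("wrist"); im=arm.get_image("wrist"); cv2.imwrite("pics/w5.png",im)
hsv=cv2.cvtColor(im,cv2.COLOR_BGR2HSV)
for c,s in blobs(im,(20,120,100),(35,255,255),100): print(c,s,ray(K,T,c,.079),ray(K,T,c,.070))
print(proj(K,T,(.596,-.127,.079)))
go(.596,-.127,.062,1.76)
cv2.imwrite("pics/w5c.png",cv2.resize(im[100:330,130:400],None,fx=2.5,fy=2.5,interpolation=2))
```

```text
[271.9 165.9] [266 153  15  26 110] [ 0.60680776 -0.10257947  0.079     ] [ 0.60759316 -0.10416496  0.07      ]
[253.  192.2] [243 171  27  63 536] [ 0.59474563 -0.12904628  0.079     ] [ 0.59513988 -0.13149005  0.07      ]
[246.5 255.5] [237 251  19   9 128] [ 0.59969381 -0.19138112  0.079     ] [ 0.60024852 -0.1958463   0.07      ]
[230.5 298.5] [224 292  15  16 130] [ 0.59214979 -0.24005187  0.079     ] [ 0.59245986 -0.24609537  0.07      ]
[254.78517634 190.2704535 ]
t 7.97 pos [ 0.5949 -0.1254  0.2096] yaw 1.749 q [ 0.42  0.47 -0.44  1.62  0.22  1.09  0.1 ] F [-0.6 -0.7  0. ] w 0.453
 xyz [-0.029, 0.013, 2.46] twist [0.0, 0.002, -0.061] rows 2.4
```

View pics/w5c.png

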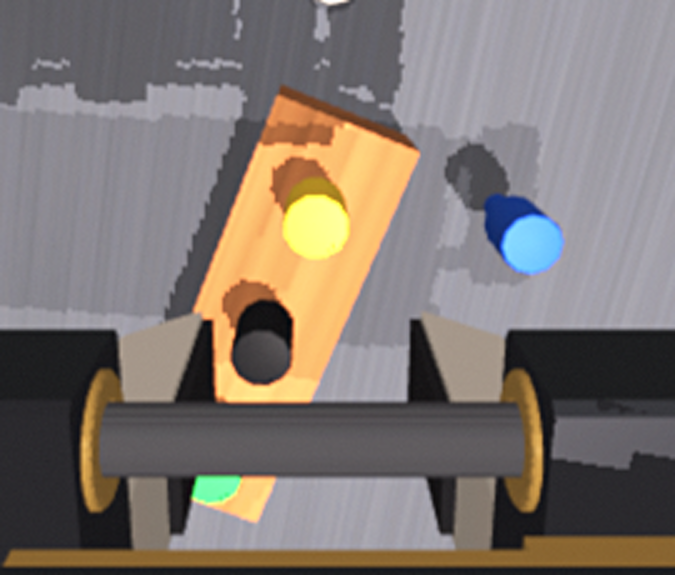

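Emit:
jog_arm([
  {"xyz":[-0.03,0.03,1.0],"twist":[0,0,0],"grip":0.1},
  {"xyz":[-0.03,0.03,1.9],"twist":[0,0,0],"grip":0.1},
  {"xyz":[-0.03,0.03,2.45],"twist":[0,0,0],"grip":0.1},
  {"xyz":[-0.03,0.03,2.45],"twist":[0,0,0],"grip":0.1},
  {"xyz":[-0.03,0.03,2.45],"twist":[0,0,0],"grip":0.1},
])

```text
clock: 8.6
position: [0.5978, -0.1268, 0.0639]
ee_rot: [2.013, 2.411, 0.001]
force: [-0.5, -0.0, -0.5]
width: 0.452
```

Emit:
jog_arm([
  {"xyz":[0,0,0],"twist":[0,0,0],"grip":1},
  {"xyz":[0,0,0],"twist":[0,0,0],"grip":1},
  {"xyz":[0,0,0],"twist":[0,0,0],"grip":1},
  {"xyz":[0,0,0],"twist":[0,0,0],"grip":1},
  {"xyz":[0,0,0],"twist":[0,0,0],"grip":1},
], force=30)

```text
clock: 9.22
position: [0.5975, -0.1271, 0.0636]
ee_rot: [2.013, 2.41, 0.001]
force: [-1.4, 0.3, 7.7]
width: 0.254
```

Emit:
jog_arm([
  {"xyz":[0,0,-0.5],"twist":[0,0,0],"grip":1},
  {"xyz":[0,0,-1.2],"twist":[0,0,0],"grip":1},
  {"xyz":[0,0,-2.0],"twist":[0,0,0],"grip":1},
  {"xyz":[0,0,-2.3],"twist":[0,0,0],"grip":1},
])

```text
clock: 9.72
position: [0.5982, -0.1269, 0.2037]
ee_rot: [2.011, 2.409, 0.003]
force: [0.5, -0.2, -0.1]
width: 0.25
```

Run:
```python
from h import *
go(.570,.205,.2,1.76)
```

```text
t 9.72 pos [ 0.5982 -0.1269  0.2037] yaw 1.75 q [ 0.43  0.48 -0.44  1.63  0.23  1.08  0.1 ] F [ 0.5 -0.2 -0.1] w 0.25
 xyz [5.526, 0.525, 0.056] twist [0.023, 0.008, -0.055] rows 5.3
```

Emit:
jog_arm([
  {"xyz":[1.0,0.1,0],"twist":[0,0,0],"grip":1},
  {"xyz":[2.0,0.2,0],"twist":[0,0,0],"grip":1},
  {"xyz":[3.0,0.3,0],"twist":[0,0,0],"grip":1},
  {"xyz":[4.0,0.4,0],"twist":[0,0,0],"grip":1},
  {"xyz":[5.0,0.48,0],"twist":[0,0,0],"grip":1},
])

```text
clock: 10.35
position: [0.5711, 0.1748, 0.1999]
ee_rot: [-2.014, -2.411, 0.002]
force: [0.9, -0.0, -0.4]
width: 0.253
```

Emit:
jog_arm([
  {"xyz":[0.4,0.04,0],"twist":[0,0,0],"grip":1},
  {"xyz":[0.5,0.04,0],"twist":[0,0,0],"grip":1},
  {"xyz":[0.5,0.04,0],"twist":[0,0,0],"grip":1},
])

```text
clock: 10.72
position: [0.5687, 0.2021, 0.1999]
ee_rot: [2.014, 2.411, -0.002]
force: [-1.2, -0.5, -0.8]
width: 0.259
```

Run:
```python
from h import *
go(.570,.205,.125,1.76)
K,T=cam("wrist"); im=arm.get_image("wrist"); cv2.imwrite("pics/w6.png",im)
print(blobs(im,(20,120,100),(35,255,255),60)); print(proj(K,T,(.570,.205,.064)))
cv2.imwrite("pics/w6c.png",cv2.resize(im[80:330,130:400],None,fx=2.3,fy=2.3,interpolation=2))
```

```text
t 10.72 pos [0.5687 0.2021 0.1999] yaw 1.75 q [-0.09  0.49 -0.5   1.64  0.26  1.08 -0.48] F [-1.2 -0.5 -0.8] w 0.259
 xyz [0.045, 0.031, 1.248] twist [-0.006, 0.006, -0.06] rows 1.2
[(array([254.1, 242.8]), array([ 230,  221,   49,   40, 1629], dtype=int32)), (array([349.8, 229.5]), array([336, 226,  33,   7, 179], dtype=int32))]
[255.9922443  183.98386892]
```

View pics/w6c.png

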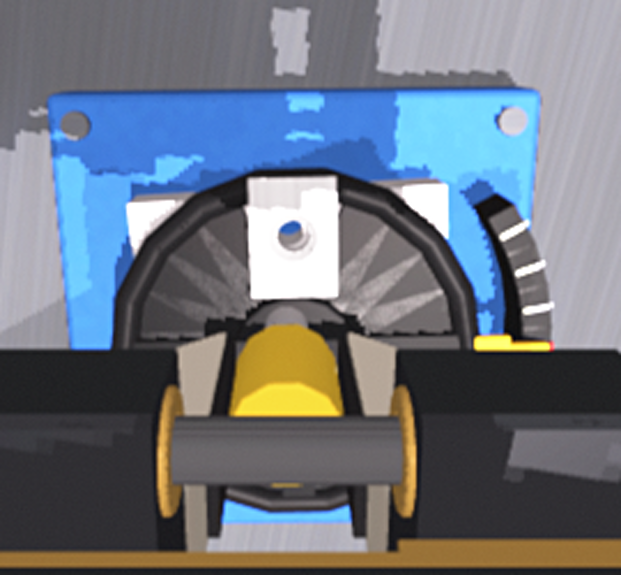

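Emit:
jog_arm([
  {"xyz":[0.06,0.04,0.5],"twist":[0,0,0],"grip":1},
  {"xyz":[0.06,0.04,1.0],"twist":[0,0,0],"grip":1},
  {"xyz":[0.06,0.04,1.35],"twist":[0,0,0],"grip":1},
  {"xyz":[0.06,0.04,1.35],"twist":[0,0,0],"grip":1},
  {"xyz":[0.06,0.04,1.35],"twist":[0,0,0],"grip":1},
])

```text
clock: 11.4
position: [0.5713, 0.2065, 0.1204]
ee_rot: [2.015, 2.409, 0.001]
force: [-0.3, 0.3, -0.1]
width: 0.254
```

Run:
```python
from h import *
go(.5706,.2062,.105,1.76)
```

```text
t 11.4 pos [0.5713 0.2065 0.1204] yaw 1.749 q [-0.11  0.57 -0.47  1.72  0.31  0.92 -0.53] F [-0.3  0.3 -0.1] w 0.254
 xyz [-0.002, -0.012, 0.257] twist [0.006, 0.001, -0.064] rows 0.2
```

Emit:
jog_arm([
  {"xyz":[0,-0.01,0.07],"twist":[0,0,0],"grip":1},
  {"xyz":[0,-0.01,0.13],"twist":[0,0,0],"grip":1},
  {"xyz":[0,-0.01,0.18],"twist":[0,0,0],"grip":1},
  {"xyz":[0,-0.01,0.2],"twist":[0,0,0],"grip":1},
])

```text
clock: 11.9
position: [0.5699, 0.207, 0.1073]
ee_rot: [2.013, 2.411, -0.0]
force: [1.5, -1.0, 0.9]
width: 0.253
```

Emit:
jog_arm([
  {"xyz":[0,0,0.04],"twist":[0,0,0],"grip":1},
  {"xyz":[0,0,0.08],"twist":[0,0,0],"grip":1},
  {"xyz":[0,0,0.11],"twist":[0,0,0],"grip":1},
  {"xyz":[0,0,0.13],"twist":[0,0,0],"grip":1},
])

```text
clock: 12.4
position: [0.57, 0.2071, 0.0996]
ee_rot: [2.013, 2.411, 0.0]
force: [1.6, -1.0, 0.8]
width: 0.255
```

Emit:
jog_arm([
  {"xyz":[0,0,0.02],"twist":[0,0,0],"grip":1},
  {"xyz":[0,0,0.04],"twist":[0,0,0],"grip":1},
  {"xyz":[0,0,0.04],"twist":[0,0,0],"grip":1},
])

```text
clock: 12.78
position: [0.5701, 0.2072, 0.098]
ee_rot: [2.013, 2.411, 0.001]
force: [-0.4, -2.0, 7.6]
width: 0.255
```

Emit:
jog_arm([
  {"xyz":[0,-0.01,0.01],"twist":[0,0,0],"grip":1},
  {"xyz":[0,-0.02,0.01],"twist":[0,0,0],"grip":1},
  {"xyz":[0,-0.028,0.01],"twist":[0,0,0],"grip":1},
  {"xyz":[0,-0.036,0.01],"twist":[0,0,0],"grip":1},
])

```text
clock: 13.28
position: [0.5696, 0.2071, 0.098]
ee_rot: [2.013, 2.409, 0.005]
force: [4.0, -0.6, 5.6]
width: 0.255
```

Emit:
jog_arm([
  {"xyz":[0,-0.01,0.01],"twist":[0,0,0],"grip":1},
  {"xyz":[0,-0.02,0.01],"twist":[0,0,0],"grip":1},
  {"xyz":[0,-0.03,0.01],"twist":[0,0,0],"grip":1},
  {"xyz":[0,-0.03,0.01],"twist":[0,0,0],"grip":1},
])

```text
clock: 13.78
position: [0.5674, 0.2064, 0.0966]
ee_rot: [2.013, 2.41, 0.003]
force: [5.2, -2.5, 2.7]
width: 0.257
```

Emit:
jog_arm([
  {"xyz":[0,-0.01,0],"twist":[0,0,0],"grip":1},
  {"xyz":[0,-0.02,0],"twist":[0,0,0],"grip":1},
  {"xyz":[0,-0.02,0],"twist":[0,0,0],"grip":1},
])

```text
clock: 14.15
position: [0.567, 0.2063, 0.0967]
ee_rot: [2.013, 2.409, 0.005]
force: [8.3, -1.1, 0.6]
width: 0.253
```

Emit:
jog_arm([
  {"xyz":[0,0.01,0.02],"twist":[0,0,0],"grip":1},
  {"xyz":[0,0.015,0.04],"twist":[0,0,0],"grip":1},
  {"xyz":[0,0.015,0.06],"twist":[0,0,0],"grip":1},
  {"xyz":[0,0.015,0.06],"twist":[0,0,0],"grip":1},
])

```text
clock: 14.65
position: [0.5673, 0.2063, 0.0929]
ee_rot: [2.013, 2.41, 0.003]
force: [6.9, -2.5, 1.0]
width: 0.26
```

Emit:
jog_arm([
  {"xyz":[0,0.01,0.04],"twist":[0,0,0],"grip":1},
  {"xyz":[0,0.015,0.08],"twist":[0,0,0],"grip":1},
  {"xyz":[0,0.015,0.11],"twist":[0,0,0],"grip":1},
  {"xyz":[0,0.015,0.13],"twist":[0,0,0],"grip":1},
  {"xyz":[0,0.015,0.13],"twist":[0,0,0],"grip":1},
])

```text
clock: 15.28
position: [0.5676, 0.2063, 0.0848]
ee_rot: [2.013, 2.41, 0.002]
force: [5.5, -2.3, 0.8]
width: 0.254
```

Emit:
jog_arm([
  {"xyz":[0,0.01,0.02],"twist":[0,0,0],"grip":1},
  {"xyz":[0,0.015,0.04],"twist":[0,0,0],"grip":1},
  {"xyz":[0,0.015,0.06],"twist":[0,0,0],"grip":1},
  {"xyz":[0,0.015,0.06],"twist":[0,0,0],"grip":1},
])

```text
clock: 15.78
position: [0.5681, 0.2065, 0.0824]
ee_rot: [2.013, 2.41, 0.001]
force: [-0.1, -5.8, 17.4]
width: 0.254
```

Emit:
jog_arm([
  {"xyz":[0,0,-0.02],"twist":[0,0,0],"grip":1},
  {"xyz":[0,0,-0.02],"twist":[0,0,0],"grip":0.2},
  {"xyz":[0,0,-0.02],"twist":[0,0,0],"grip":0.2},
  {"xyz":[0,0,-0.02],"twist":[0,0,0],"grip":0.2},
  {"xyz":[0,0,-0.4],"twist":[0,0,0],"grip":0.2},
])

```text
clock: 16.4
position: [0.5659, 0.2063, 0.1035]
ee_rot: [-2.011, -2.41, 0.006]
force: [-0.2, 0.2, 0.8]
width: 0.401
```

Emit:
jog_arm([
  {"xyz":[0,0,-1.0],"twist":[0,0,0],"grip":0.2},
  {"xyz":[-0.3,0,-2.0],"twist":[0,0,0],"grip":0.2},
  {"xyz":[-0.3,0,-2.5],"twist":[0,0,0],"grip":0.2},
  {"xyz":[-0.3,0,-2.5],"twist":[0,0,0],"grip":0.2},
  {"xyz":[-0.3,0,-2.5],"twist":[0,0,0],"grip":0.2},
])

```text
clock: 17.02
position: [0.57, 0.189, 0.254]
ee_rot: [-2.012, -2.411, 0.002]
force: [0.1, -0.6, -0.0]
width: 0.399
```

Run:
```python
from h import *
go(.5681,.2065,.2,1.76)
im=arm.get_image("wrist"); cv2.imwrite("pics/w7.png",im)
im2=arm.get_image("scene"); a=cv2.resize(im2[180:280,250:380],None,fx=3.84,fy=3.84,interpolation=2)
b=im[60:444,140:440]; h=b.shape[0]; a=a[:h]; a=cv2.resize(a,(int(a.shape[1]*h/a.shape[0]),h))
cv2.imwrite("pics/f.png",np.hstack([a,b]))
```

```text
t 17.02 pos [0.57  0.189 0.254] yaw 1.751 q [-0.05  0.44 -0.51  1.58  0.23  1.19 -0.43] F [ 0.1 -0.6 -0. ] w 0.399
 xyz [0.293, 0.023, 0.9] twist [-0.009, 0.002, -0.053] rows 0.9
```

View pics/f.png

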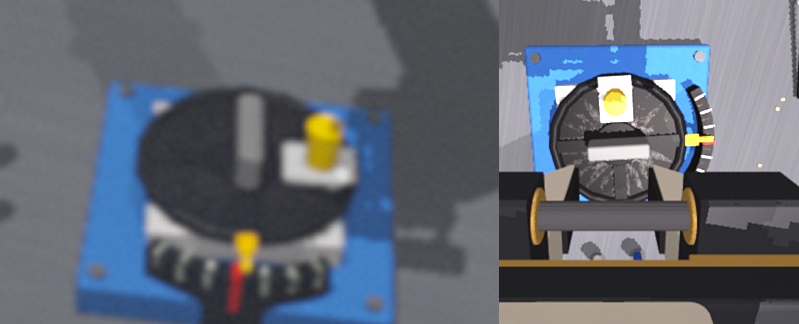

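The pin stands upright with its head down on the spoke. In the scene crop the pointer is a few millimetres counter-clockwise of the mark, about (246,255) against (235,285), which is within 14 mm. The gripper is clear, so I am handing the job in.

```bash
python3 -c "
from cell import arm
print(arm.sign_off())"
```

```text
the job is handed in; nothing more can be done
None
```

The job is done and handed in at about 17 s on the robot's clock; the sign-off reports no verdict.

- **Wheel:** I turned it by its grip bar until the pointer covered the red mark, then let go. The wrist view before release put the pointer about 1–2 mm off the mark, and it still looked aligned in the view after release.
- **Finding the plate hole:** A look straight down through the bore put the plate's hole about 2 mm counter-clockwise. I put the yellow pin into the spoke hole, where it met the plate at about 8 N, and walked the wheel that way until it dropped in.
- **Pin home:** The tool stopped at z = 0.0824 m, against 0.0826 m predicted for the head resting on the spoke. The highest bearing force I read was about 17 N, well under the 40 N limit.
- **Last check:** After release the pin stood upright with its head on the spoke and the gripper clear. By eye the pointer is roughly 4 mm counter-clockwise of the mark; I did not measure it exactly.
- **Other things:** The other pins and the bystanders were never touched, though I did not measure their positions again at the end.
- **Disagreement:** The bore positions from the wrist camera, the top camera and the bar grip differed by up to 5 mm. The cone at the mouth of the hole took up the error.

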